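Nest the steel pots for the drive

ROBOT

A 6-joint arm with a two-finger parallel gripper is mounted at the origin on the work surface. World frame = base frame: x ahead of the robot, y to its left, z up, the work surface at z = 0. Lengths are in m, angles in rad, forces in N, time in s.
With the tool pointing down it reaches from about 0.275 to 1 m from the base axis. Payload 8.4 kg.
Tool frame: the origin (TCP) lies on the centre line of the jaws, within the pads' length; the fingertips stand 17 mm ahead of it and the grasp point (between the pads) lies 2 mm behind it (bot.tcp_to_tips is the y of the fingertips in the tool frame, in m); y points along the fingers, z is the direction in which the jaws open and shut, and the axes are right-handed (so a half turn about y gives the same grasp; the last joint's range is limited). The gripper opens to 85 mm and grips with 20 to 120 N. Pads are 22 mm wide; open, the fingers measure 114 mm over their backs; the gripper's body (76 mm by 85 mm) begins 54 mm behind the grasp point. The pads swing forward as they close: fully open they stand 13 mm farther back than shut.
Start: joints at [-1.293, 0.353, 1.633, -0, 1.155, -0.002], TCP at [0.173, -0.601, 0.248] pointing down, gripper open.
Joint ranges: [-2.63, 2.63], [-0.92, 2.1], [0.06, 2.66], [-1.3, 4.44], [0, 2.69], [-3.02, 3.02]. Speed limits (rad/s): [2.22, 2.22, 2.79, 3.14, 3.14, 3.14].

INTERFACE

Orientations are given as a unit quaternion [x, y, z, w].
In Python, from workcell import bot, hand, kinematics, get_obs, vision, hand_in gives the robot as it stands. The module is installed in compiled form; this text tells all that it offers. Calls block until the motion is done:
- bot.reach(position, orientation): joint-space move of the TCP to a pose.
- bot.servo_line(position, ori=None, velocity=0.15): straight line of the TCP; ori=None keeps the orientation; velocity is the mean speed in m/s.
- bot.goto_joints(angles): joint-space move.
- hand.move_gripper(opening, strength=None): finger opening in m; strength is the grip in N (None keeps the last); returns when the fingers have stopped.
- bot.dwell(seconds).
- kinematics.solve_ik(position, orientation): joint angles nearest the present ones, or None.
- get_obs(): the state.
- vision.read_camera(name): name is "scene" or "top" or "wrist"; returns a dict with "frame" (420x560x3 uint8, red, green, blue), "intrinsics" (3x3 intrinsics, pixels), "view" (4x4, takes a point from world to camera coordinates). Camera axes: x right, y down, z forward; pixel columns grow to the right and rows downward; lengths in m; the calibration is good to about 2 mm. A picture is of the moment at which its call begins. There is no depth.
A pose or a line that the arm cannot do raises bot.IKError and nothing moves.
- hand_in(): hands the job in, once; it reports no verdict.
The state is a dict: "time_s": time; "joint_pos": joint angles; "joint_vel": joint speeds; "joint_efforts": joint torques, N m; "position": TCP position; "orientation": TCP orientation; "wrist_force": force on the tool from outside, world axes, zero at the start; "ft_torque": the same for the moment, N m; "gripper_width": finger opening in m.
Only numpy, scipy, OpenCV 4.12 (cv2) and the standard library are available. Lean on these libraries where they do the work, as an engineer would, in place of code of your own. Each camera call takes 0.05 s, during which the arm holds its last target.

TASK

The lab van is about to drive off: pack the three loose steel pots into the round black cradle, working from the largest down. Stand the large wide pot upright in the cradle, then the medium pot inside it, then the tall narrow pot inside that one, letting go of each before fetching the next, and finally close the narrow pot with its white stopper, plug down and fully seated. Leave the bottle, jar, dish, timer and slide box standing where they are.

Things in the scene. Friction and masses are not known exactly. Their poses are not given: they have to be found in the camera images.
- cradle: Round black rubber cradle fixed to the bench (it cannot be moved): outer diameter 110 mm, a round collar 20 mm high around a recess of 86 mm diameter whose flat floor is 8 mm above the bench. Origin at the centre of its underside, on the bench; z up.
- large_pot: The widest and lowest of three open-topped, straight-sided round steel pots without handles: outer diameter 68 mm, height 45 mm, wall 2.5 mm (bore 63 mm), base 4 mm thick; about 0.13 kg. Starts upright on the bench. Origin at the centre of its underside; z is its axis, up to the open mouth. Seated, it stands on the cradle's floor (origin 8 mm above the cradle's).
- medium_pot: The middle steel pot: outer diameter 51 mm, height 60 mm, wall 2.5 mm (bore 46 mm), base 4 mm thick; about 0.10 kg. Starts upright on the bench. Origin at the centre of its underside; z is its axis, up to the mouth. Nested, it stands on the floor of the large pot (origin 4 mm above the large pot's) and its rim is 19 mm higher than the large pot's.
- small_pot: The narrowest and tallest steel pot: outer diameter 34 mm, height 78 mm, wall 2.5 mm (bore 29 mm), base 4 mm thick; about 0.07 kg. Starts upright on the bench. Origin at the centre of its underside; z is its axis, up to the mouth. Nested, it stands on the floor of the medium pot (origin 4 mm above the medium pot's) and its rim is 22 mm higher than the medium pot's.
- stopper: White plastic stopper, 39 mm high, about 0.04 kg. From below: plug 12 mm long, diameter 15 mm at its foot, 18 mm at its top; flange of 42 mm diameter, 12 to 17 mm above the foot; grip knob of 20 mm diameter, 17 to 39 mm. Starts on its plug, knob up. Origin: centre of the foot; z up. Seated, the flange lies on the narrow pot's rim (origin 66 mm above the pot's).
- bottle: Bystander, leave alone: amber glass bottle, diameter 48 mm, 85 mm high. Origin at the centre of its underside.
- jar: Bystander, leave alone: white jar with a blue cap, diameter 56 mm, 55 mm high. Origin at the centre of its underside.
- dish: Bystander, leave alone: flat closed glass culture dish, diameter 60 mm, 16 mm high. Origin at the centre of its underside.
- timer: Bystander, leave alone: white bench timer with a dark display, 50 mm (its x) by 56 mm (its y), 22 mm high. Origin at the centre of its underside.
- slide_box: Bystander, leave alone: blue microscope-slide box, 35 mm (its x) by 80 mm (its y), 30 mm high. Origin at the centre of its underside.
There are look-alikes about, which are no part of the job. Leave any orange look-alike of the stopper alone.

How it is judged:
On the way, in this order (a step that is already met when the one before it is completed fails the run):
1. the large pot stands in the cradle, let go (horizontal distance between large_pot and cradle below 0.013 m and z of large_pot in the frame of cradle between 0.005 and 0.011 m and angle between large_pot's own z axis and vertical below 0.1 rad and linear speed of large_pot below 0.02 m/s and contact force between the fingers and large_pot below 0.1 N), for 0.2 s.
2. the medium pot stands inside the large pot, let go (horizontal distance between medium_pot and large_pot below 0.01 m and z of medium_pot in the frame of large_pot between 0.001 and 0.007 m and angle between medium_pot's own z axis and vertical below 0.1 rad and linear speed of medium_pot below 0.02 m/s and contact force between the fingers and medium_pot below 0.1 N), for 0.2 s.
3. the narrow pot stands inside the medium pot, let go (horizontal distance between small_pot and medium_pot below 0.01 m and z of small_pot in the frame of medium_pot between 0.001 and 0.007 m and angle between small_pot's own z axis and vertical below 0.1 rad and linear speed of small_pot below 0.02 m/s and contact force between the fingers and small_pot below 0.1 N), for 0.2 s.
4. the stopper is seated on the narrow pot, let go (horizontal distance between stopper and small_pot below 0.009 m and z of stopper in the frame of small_pot between 0.063 and 0.069 m and angle between stopper's own z axis and vertical below 0.1 rad and linear speed of stopper below 0.02 m/s and contact force between the fingers and stopper below 0.1 N), for 0.2 s.
At the end, for the whole second after the job is handed in: Large pot on the cradle's floor (axes within 13 mm), medium pot on the large pot's floor and narrow pot on the medium pot's (within 10 mm), stopper flange on the narrow pot's rim (within 9 mm); heights within 3 mm, all upright within 0.1 rad, let go and at rest (all of step 1 and all of step 2 and all of step 3 and all of step 4); the robot touches nothing.
It fails at once if the bottle is pushed more than 20 mm away or knocked over (distance of bottle from where it was at the start of the episode above 0.02 m or angle between bottle's own z axis and vertical above 0.5 rad).
It fails at once if the jar is pushed more than 20 mm away or knocked over (distance of jar from where it was at the start of the episode above 0.02 m or angle between jar's own z axis and vertical above 0.5 rad).
It fails at once if the dish is pushed more than 20 mm away or knocked over (distance of dish from where it was at the start of the episode above 0.02 m or angle between dish's own z axis and vertical above 0.5 rad).
It fails at once if the timer is pushed more than 20 mm away or knocked over (distance of timer from where it was at the start of the episode above 0.02 m or angle between timer's own z axis and vertical above 0.5 rad).
It fails at once if the slide box is pushed more than 20 mm away or knocked over (distance of slide_box from where it was at the start of the episode above 0.02 m or angle between slide_box's own z axis and vertical above 0.5 rad).
It also fails if it takes over 106 s, if anything falls off the work surface, if the arm or the gripper's body presses on something with over 40 N, if the wrist force passes 120 N, or if a joint passes its speed limit or range.

## Working session

There is one attempt and no reset: what is moved stays moved. The work goes in short steps, each a Python script; the robot and the scene stay as the last script left them, time stands still between calls to the robot, and variables do not carry over. Pictures are saved under pics/ and viewed, and the job is handed in when it is done.

```bash
ls; mkdir -p pics; python3 - <<'E'
from workcell import bot,vision,get_obs
import cv2
for n in("scene","top","wrist"):
    r=vision.read_camera(n);cv2.imwrite(f"pics/{n}0.png",r["frame"][:,:,::-1]);print(n,r["intrinsics"].tolist(),r["view"].round(4).tolist())
o=get_obs();print(o,bot.tcp_to_tips)
E
```

```text
pics
scene [[383.6482855696003, 0.0, 275.36362278427254], [0.0, 383.6482855696003, 211.05918783424983], [0.0, 0.0, 1.0]] [[-0.8289, 0.5593, 0.01, 0.438], [0.3639, 0.5527, -0.7497, -0.1659], [-0.4249, -0.6178, -0.6617, 1.1256], [0.0, 0.0, 0.0, 1.0]]
top [[445.46837070127805, 0.0, 288.06321819102334], [0.0, 445.46837070127805, 210.92550536175526], [0.0, 0.0, 1.0]] [[-0.0075, -0.9994, 0.033, -0.0119], [-0.9866, 0.002, -0.1633, 0.5247], [0.1631, -0.0338, -0.986, 0.8583], [0.0, 0.0, 0.0, 1.0]]
wrist [[338.1807309184454, 0.0, 280.81084263708277], [0.0, 338.1807309184454, 207.61779378974845], [0.0, 0.0, 1.0]] [[0.277, -0.9609, -0.0023, -0.6236], [-0.9136, -0.2641, 0.309, -0.04], [-0.2976, -0.0835, -0.951, 0.3806], [0.0, 0.0, 0.0, 1.0]]
{'time_s': 0.15, 'joint_pos': array([-1.29342168e+00,  3.53506987e-01,  1.63395563e+00, -1.73887978e-05,
        1.15518389e+00, -2.37781594e-03]), 'joint_vel': array([-0.00016299, -0.00194221, -0.00062496,  0.00071246, -0.00132907,
       -0.00117412]), 'joint_efforts': array([ 6.31385001e-05, -6.05635071e+01, -3.42338777e+01,  6.09407812e-05,
        6.14504563e-03, -2.71359750e-05]), 'position': array([ 0.17248955, -0.6003755 ,  0.24772621]), 'orientation': array([-0.09864431,  0.70056852, -0.6998319 ,  0.09853103]), 'wrist_force': array([-0.59893286, -0.39654023, -0.0531186 ]), 'ft_torque': array([-0.03757853,  0.00554104, -0.0231672 ]), 'gripper_width': 0.0855991071965296} 0.017
```

View pics/top0.png

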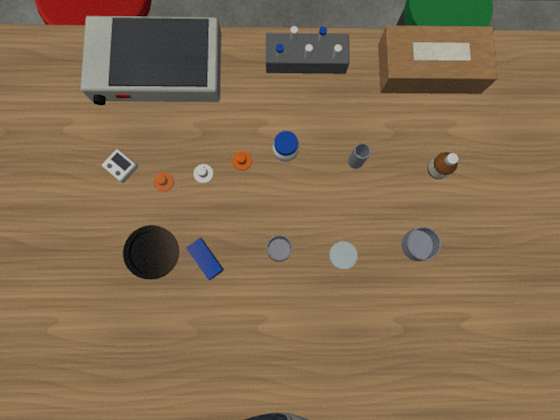

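View pics/scene0.png

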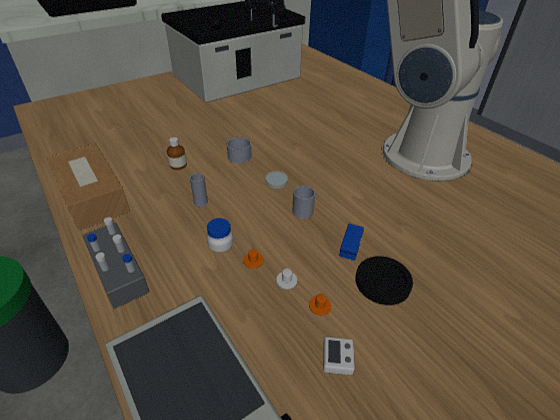

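Top view: cradle (152,252), large pot (421,244), medium (279,249), narrow (359,156). Stopper candidates are orange (163,181), white (203,173) and orange (242,161). The white one at (203,173) fits the description, and I'll check it in an enlarged crop.

```bash
cat > h.py <<'E'
import numpy as np,cv2
from scipy.optimize import least_squares
from workcell import bot,hand,kinematics,get_obs,vision
def cam(r):
    V=r["view"];R=V[:3,:3];return -R.T@V[:3,3],R,r["intrinsics"]
def rays(r,uv,z):
    c,R,K=cam(r);uv=np.atleast_2d(np.asarray(uv,float))
    d=(R.T@np.linalg.inv(K)@np.c_[uv,np.ones(len(uv))].T).T
    return (c+d*((z-c[2])/d[:,2])[:,None])[:,:2]
def proj(r,P):
    V=r["view"];p=V[:3,:3]@np.asarray(P)+V[:3,3];q=r["intrinsics"]@p;return q[:2]/q[2]
def save(n,f,box=None,s=1):
    if box: f=f[box[1]:box[3],box[0]:box[2]]
    cv2.imwrite(f"pics/{n}.png",cv2.resize(f[:,:,::-1],None,fx=s,fy=s,interpolation=cv2.INTER_CUBIC))
def blob(m,seed):
    n,l,st,ce=cv2.connectedComponentsWithStats(m.astype(np.uint8))
    d=np.hypot(*(ce[1:]-seed).T)+1e3*(st[1:,4]<40);i=1+d.argmin()
    return (l==i).astype(np.uint8),st[i],ce[i]
def farfit(r,m,z,rad):
    "circle of radius rad on plane z fitted to silhouette points on the side away from the camera"
    cs,_=cv2.findContours(m,cv2.RETR_EXTERNAL,cv2.CHAIN_APPROX_NONE);c=max(cs,key=cv2.contourArea)[:,0]
    P=rays(r,c,z);cc=cam(r)[0][:2];g=P.mean(0);d=(g-cc)/np.linalg.norm(g-cc)
    Q=P[(P-g)@d>0]
    s=least_squares(lambda p:np.hypot(*(Q-p[:2]).T)-rad,g,loss='soft_l1',f_scale=.001)
    f=least_squares(lambda p:np.hypot(*(Q-p[:2]).T)-p[2],[*g,rad],loss='soft_l1',f_scale=.001)
    return s.x,f.x
E
python3 - <<'E'
from h import *
r=vision.read_camera("top");f=r["frame"];save("crop_stop",f,(130,130,270,270),5);save("crop_pots",f,(260,130,460,280),4)
for p in((152,252),(135,252),(421,244),(421,232),(438,244),(279,249),(290,249),(359,156),(355,160),(203,173),(203,181),(330,300)):print(p,f[p[1],p[0]],cv2.cvtColor(f[p[1]:p[1]+1,p[0]:p[0]+1],cv2.COLOR_RGB2HSV)[0,0])
E
```

```text
(152, 252) [28 24 18] [18 91 28]
(135, 252) [26 27 26] [60  9 27]
(421, 244) [123 125 134] [115  21 134]
(421, 232) [122 126 135] [111  25 135]
(438, 244) [87 89 93] [110  16  93]
(279, 249) [123 123 128] [120  10 128]
(290, 249) [105 104 108] [128   9 108]
(359, 156) [112 115 121] [110  19 121]
(355, 160) [70 73 76] [105  20  76]
(203, 173) [192 189 184] [ 19  11 192]
(203, 181) [186 184 180] [ 20   8 186]
(330, 300) [138 109  81] [ 15 105 138]
```

View pics/crop_stop.png

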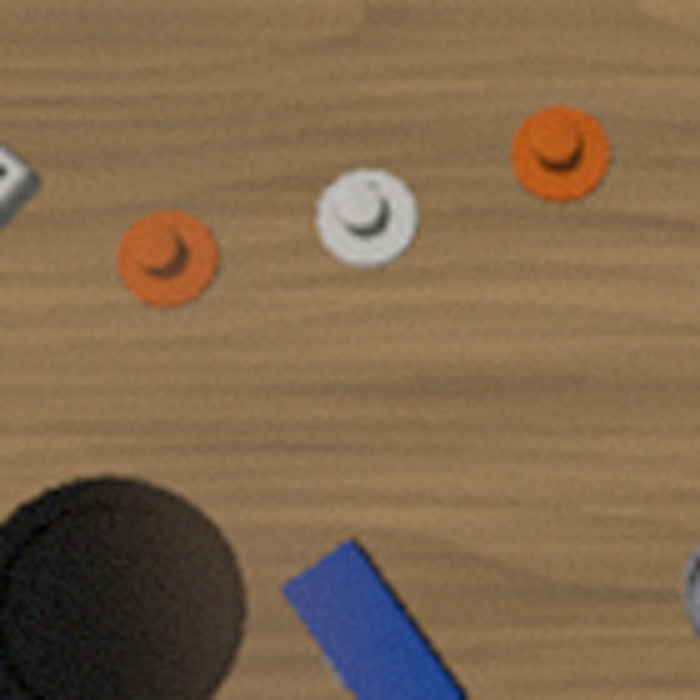

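View pics/crop_pots.png

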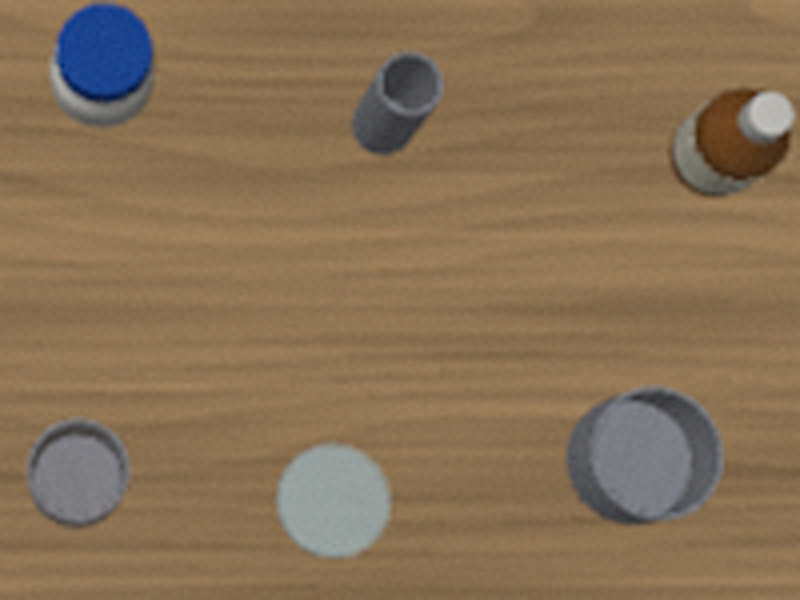

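The crop shows the white stopper at (203,173) standing knob up, with the orange look-alikes at (163,181) and (242,161). The three pots are upright and open. Next I'll measure positions from the top and scene cameras.

```bash
python3 - <<'E'
from h import *
rt=vision.read_camera("top");rs=vision.read_camera("scene")
def hsv(r):return cv2.cvtColor(cv2.GaussianBlur(r["frame"],(3,3),0),cv2.COLOR_RGB2HSV).astype(int)
ms={}
for k,r in(("t",rt),("s",rs)):
    h=hsv(r);ms[k]={'pot':(h[...,1]<60)&(h[...,2]>40)&(h[...,2]<185),'blk':h[...,2]<48,'wh':(h[...,1]<45)&(h[...,2]>120)}
T=[("large",(421,244),(239,151),.045,.034,'pot'),("medium",(279,249),(303,203),.06,.0255,'pot'),("small",(359,156),(199,190),.078,.017,'pot'),("cradle",(152,252),(384,280),.02,.055,'blk'),("stopper",(203,173),(287,280),.017,.021,'wh')]
for n,a,b,z,rad,k in T:
    for c,r,s in(("t",rt,a),("s",rs,b)):
        m,st,ce=blob(ms[c][k],s);m=cv2.morphologyEx(m,cv2.MORPH_CLOSE,np.ones((5,5)))
        x,f=farfit(r,m,z,rad);print(n,c,st,x.round(4),f.round(4), rays(r,ce,z/2).round(4))
print(cam(rt)[0],cam(rs)[0])
for n,u in(("bottle",(437,171)),("jar",(286,152)),("dish",(343,256)),("timer",(119,166)),("box",(205,259)),("o1",(163,182)),("o2",(242,161))):print(n,rays(rt,u,.015).round(3))
E
```

```text
large t [ 402  226   39   35 1072] [ 0.4583 -0.2869] [ 0.4586 -0.2883  0.0329] [[ 0.4589 -0.2896]]
large s [227 137  24  27 562] [ 0.4607 -0.2863] [ 0.461  -0.2859  0.0344] [[ 0.4598 -0.2888]]
medium t [267 235  26  27 547] [0.449  0.0044] [0.4497 0.0042 0.0249] [[0.4519 0.004 ]]
medium s [293 185  22  34 647] [0.4537 0.0053] [0.4549 0.0069 0.0275] [[0.4509 0.0028]]
small t [348 143  23  26 395] [ 0.6404 -0.1618] [ 0.6408 -0.1621  0.0165] [[ 0.6434 -0.1636]]
small s [190 173  18  34 458] [ 0.6454 -0.155 ] [ 0.6468 -0.153   0.0235] [[ 0.6421 -0.1651]]
cradle t [ 124  226   43   53 1717] [0.4443 0.2621] [0.4454 0.2662 0.0514] [[0.4427 0.2778]]
cradle s [ 356  256   57   49 2141] [0.4515 0.2671] [0.4493 0.2658 0.053 ] [[0.4491 0.267 ]]
stopper t [194 164  19  19 280] [0.6085 0.1618] [0.6102 0.1628 0.0194] [[0.6121 0.1643]]
stopper s [276 269  21  20 302] [0.6113 0.1605] [0.6089 0.1576 0.0184] [[0.6077 0.1573]]
[0.37757297 0.01605992 0.93232488] [0.9016701  0.54214888 0.6159666 ]
bottle [[ 0.615 -0.336]]
jar [[ 0.657 -0.012]]
dish [[ 0.435 -0.128]]
timer [[0.626 0.339]]
box [[0.43  0.155]]
o1 [[0.591 0.246]]
o2 [[0.637 0.082]]
```

```bash
cat >> h.py <<'E'
from scipy.spatial.transform import Rotation as Rn
def ori(psi=0.):
    z=np.array([np.cos(psi),np.sin(psi),0]);y=np.array([0,0,-1.]);return Rn.from_matrix(np.c_[np.cross(y,z),y,z]).as_quat()
def go(x,y,z,psi=0.):bot.reach([x,y,z],ori(psi))
def line(x,y,z,v=.15):bot.servo_line([x,y,z],velocity=v)
def st(*a):
    o=get_obs();print(*a,round(o["time_s"],2),o["position"].round(4),"w",round(o["gripper_width"],4),"F",o["wrist_force"].round(1))
E
python3 - <<'E'
from h import *
r=vision.read_camera("wrist");o=get_obs()
print(cam(r)[0]-o["position"],Rn.from_quat(o["orientation"]).as_matrix().round(3))
for P in((.459,-.2885,.25),(.447,.2665,.2),(.451,.0036,.2),(.6425,-.1643,.2),(.61,.162,.2)):
    for psi in(0,np.pi,np.pi/2,-np.pi/2):
        q=kinematics.solve_ik(P,ori(psi));print(P,round(psi,2),None if q is None else np.round(q,2))
E
```

```text
[0.07695737 0.02244481 0.12511875] [[-0.961 -0.     0.276]
 [-0.276  0.    -0.961]
 [-0.    -1.    -0.   ]]
(0.459, -0.2885, 0.25) 0 [-0.56  0.22  1.81 -0.    1.11 -0.56]
(0.459, -0.2885, 0.25) 3.14 [-0.56  0.22  1.81 -0.    1.11  2.58]
(0.459, -0.2885, 0.25) 1.57 [-0.56  0.22  1.81 -0.    1.11 -2.13]
(0.459, -0.2885, 0.25) -1.57 [-0.56  0.22  1.81 -0.    1.11  1.01]
(0.447, 0.2665, 0.2) 0 [ 0.53  0.25  1.9  -0.    0.99  0.53]
(0.447, 0.2665, 0.2) 3.14 [ 0.53  0.25  1.9  -0.    0.99 -2.61]
(0.447, 0.2665, 0.2) 1.57 [ 0.53  0.25  1.9  -0.    0.99 -1.04]
(0.447, 0.2665, 0.2) -1.57 [ 0.53  0.25  1.9  -0.    0.99  2.11]
(0.451, 0.0036, 0.2) 0 [ 0.    0.14  2.04 -0.    0.96  0.  ]
(0.451, 0.0036, 0.2) 3.14 None
(0.451, 0.0036, 0.2) 1.57 [ 0.    0.14  2.04 -0.    0.96 -1.57]
(0.451, 0.0036, 0.2) -1.57 [ 0.    0.14  2.04 -0.    0.96  1.58]
(0.6425, -0.1643, 0.2) 0 [-0.25  0.46  1.59 -0.    1.1  -0.25]
(0.6425, -0.1643, 0.2) 3.14 [-0.25  0.46  1.59 -0.    1.1   2.89]
(0.6425, -0.1643, 0.2) 1.57 [-0.25  0.46  1.59 -0.    1.1  -1.82]
(0.6425, -0.1643, 0.2) -1.57 [-0.25  0.46  1.59 -0.    1.1   1.32]
(0.61, 0.162, 0.2) 0 [ 0.26  0.41  1.66 -0.    1.07  0.26]
(0.61, 0.162, 0.2) 3.14 [ 0.26  0.41  1.66 -0.    1.07 -2.88]
(0.61, 0.162, 0.2) 1.57 [ 0.26  0.41  1.66 -0.    1.07 -1.31]
(0.61, 0.162, 0.2) -1.57 [ 0.26  0.41  1.66 -0.    1.07  1.83]
```

```bash
python3 - <<'E'
from h import *
for k,s in(("top",(152,252)),("scene",(384,280))):
    r=vision.read_camera(k);h=cv2.cvtColor(cv2.GaussianBlur(r["frame"],(3,3),0),cv2.COLOR_RGB2HSV).astype(int)
    for t in(70,80):
        m,stt,ce=blob((h[...,2]<t),s);m=cv2.morphologyEx(m,cv2.MORPH_CLOSE,np.ones((5,5)))
        m=cv2.morphologyEx(m,cv2.MORPH_OPEN,np.ones((9,9)))
        x,f=farfit(r,m,.02,.055);print(k,t,stt,ce,x.round(4),f.round(4),rays(r,ce,.01).round(4))
go(.459,-.2885,.2);st()
r=vision.read_camera("wrist");save("w1",r["frame"]);print(proj(r,(.459,-.2885,.045)))
E
```

```text
top 70 [ 123  226   55   53 2302] [150.17940921 252.17072111] [0.4449 0.2629] [0.4456 0.2657 0.0527] [[0.4451 0.2675]]
top 80 [ 123  226   56   53 2334] [150.35175664 252.12467866] [0.4449 0.263 ] [0.4455 0.2656 0.053 ] [[0.4452 0.2672]]
scene 70 [ 355  256   58   49 2218] [383.58205591 280.09062218] [0.4499 0.2662] [0.4484 0.2653 0.0536] [[0.4488 0.2669]]
scene 80 [ 355  256   58   50 2257] [383.51262738 280.17456801] [0.4496 0.2658] [0.4487 0.2653 0.0541] [[0.449 0.267]]
2.02 [ 0.4589 -0.2893  0.2002] w 0.0851 F [-0.  -0.6 -0.6]
[280.06974661 194.4553935 ]
```

View pics/w1.png

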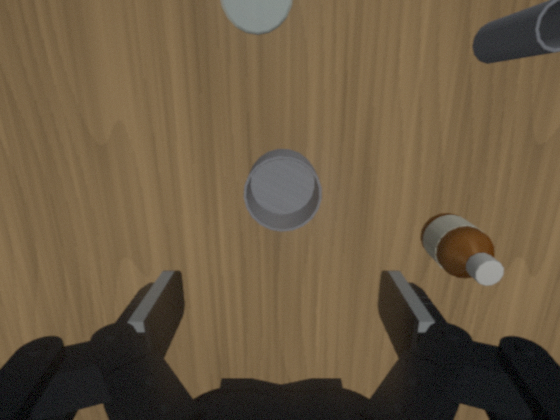

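Wrist view: the large pot's rim is centred near (283,190), between the open jaws at columns 160 and 400, and nothing lies in the jaw paths. I'll refine the position and grasp it.

```bash
cat >> h.py <<'E'
def wrist_pot(xy,z,rad,name):
    r=vision.read_camera("wrist");f=r["frame"];save(name,f)
    h=cv2.cvtColor(cv2.GaussianBlur(f,(3,3),0),cv2.COLOR_RGB2HSV).astype(int)
    u=proj(r,(*xy,z/2))
    m,s,ce=blob((h[...,1]<60)&(h[...,2]>30),u);m=cv2.morphologyEx(m,cv2.MORPH_CLOSE,np.ones((7,7)))
    x,ff=farfit(r,m,z,rad);print(name,"seed",u.round(0),"bbox",s,"fit",x.round(4),ff.round(4));return x
E
python3 - <<'E'
from h import *
x=wrist_pot((.459,-.2885),.045,.034,"w2")
E
```

```text
w2 seed [280. 188.] bbox [ 244  149   78   83 5068] fit [ 0.4609 -0.288 ] [ 0.4609 -0.2889  0.0333]
```

```bash
python3 - <<'E'
from h import *
line(.4605,-.2885,.030,.2);st()
hand.move_gripper(.05,40);st()
line(.4605,-.2885,.13,.2);st()
r=vision.read_camera("wrist");save("w3",r["frame"])
E
```

```text
3.12 [ 0.461  -0.289   0.0308] w 0.0855 F [0.4 0.2 0.4]
3.46 [ 0.4613 -0.289   0.0317] w 0.0673 F [-2.2  0.5  9.3]
4.11 [ 0.4601 -0.2883  0.1297] w 0.0668 F [-0.8  1.  -2.5]
```

View pics/w3.png

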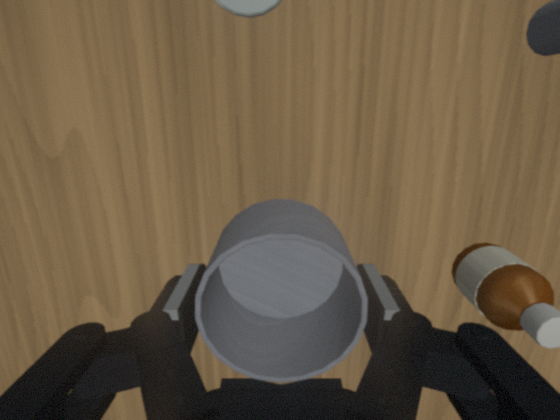

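```bash
python3 - <<'E'
from h import *
go(.447,.2665,.13);st()
line(.447,.2665,.045,.15);st()
for z in(.042,.040,.0385,.037):
    line(.447,.2665,z,.03);st()
    if get_obs()["wrist_force"][2]>4:break
hand.move_gripper(.085);bot.dwell(.1);st()
line(.447,.2665,.13,.25);
r=vision.read_camera("wrist");save("w4",r["frame"]);st()
E
```

```text
6.16 [0.4474 0.2659 0.1299] w 0.067 F [-0.5 -0.8 -1.3]
6.88 [0.4475 0.2665 0.0454] w 0.0669 F [ 0.2 -0.3 -1.3]
7.12 [0.4474 0.2667 0.0426] w 0.0672 F [ 0.6 -0.2 -0.7]
7.38 [0.447  0.2665 0.0401] w 0.0673 F [ 0.2 -0.1 -0.8]
7.62 [0.447  0.2666 0.0397] w 0.0668 F [-5.7 -1.6 18.2]
8.05 [0.447  0.2665 0.0383] w 0.0847 F [ 0.1  0.2 -0.3]
8.62 [0.4466 0.2663 0.1296] w 0.0849 F [-0.   0.  -0.5]
```

View pics/w4.png

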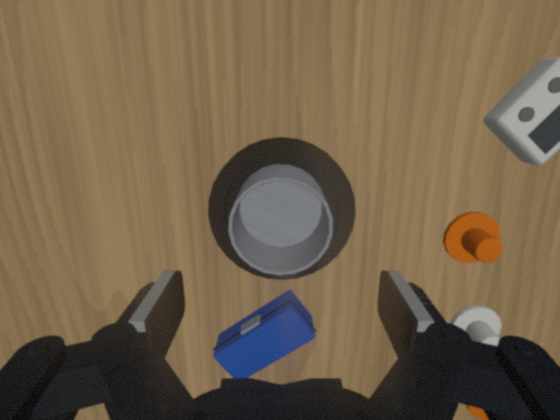

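The large pot stands upright inside the black ring, with its rim centred near (281,227). I'll measure it precisely, then look at the medium pot.

```bash
python3 - <<'E'
from h import *
wrist_pot((.447,.2665),.053,.034,"w5")
r=vision.read_camera("wrist");h=cv2.cvtColor(cv2.GaussianBlur(r["frame"],(3,3),0),cv2.COLOR_RGB2HSV).astype(int)
m,s,ce=blob((h[...,2]<60),(282,205));print(s)
m=cv2.morphologyEx(m,cv2.MORPH_CLOSE,np.ones((5,5)));print(farfit(r,m,.02,.055))
go(.451,.0036,.2);x=wrist_pot((.451,.0036),.06,.0255,"w6");st()
E
```

```text
w5 seed [280. 215.] bbox [  212   144   137   135 13046] fit [0.4475 0.2639] [0.448  0.2725 0.0416]
[ 211  138  112  139 4013]
(array([0.45234091, 0.26715225]), array([0.45201956, 0.2669328 , 0.05467514]))
w6 seed [280. 192.] bbox [ 251  159   63   72 3447] fit [0.4527 0.0042] [0.4528 0.0034 0.0249]
9.82 [0.4511 0.0045 0.1995] w 0.0846 F [ 0.8 -0.2 -0.8]
```

View pics/w6.png

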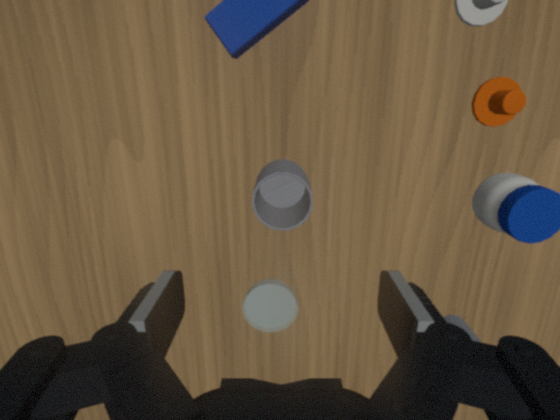

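```bash
cat > m.py <<'E'
from h import *
def rimfit(r,u,z,rad,thr,name=None):
    h=cv2.cvtColor(cv2.GaussianBlur(r["frame"],(3,3),0),cv2.COLOR_RGB2HSV).astype(int)
    m,s,ce=blob((h[...,1]<70)&(h[...,2]>thr),u);m=cv2.morphologyEx(m,cv2.MORPH_CLOSE,np.ones((7,7)))
    print(thr,s,*[a.round(4) for a in farfit(r,m,z,rad)])
E
python3 - <<'E'
from m import *
r=vision.read_camera("wrist");o=get_obs()["position"]
c=cam(r)[0]+np.array([.4466,.2663,.1296])-o
V=r["view"].copy();V[:3,3]=-V[:3,:3]@c
q=dict(r,view=V,frame=cv2.imread("pics/w5.png")[:,:,::-1].copy())
print(q["frame"][227,229:236].tolist(),q["frame"][190,240],q["frame"][150,281])
for t in(60,70,80):rimfit(q,(281,220),.053,.034,t)
t=vision.read_camera("top");save("t2",t["frame"],(100,200,240,300),5)
for th in(60,70,80):rimfit(t,proj(t,(.447,.2665,.04)),.053,.034,th)
E
```

```text
[[83, 80, 81], [108, 109, 112], [118, 118, 123], [114, 116, 118], [95, 94, 98], [85, 82, 86], [79, 77, 80]] [53 50 49] [51 45 40]
60 [  228   156   127   124 11270] [0.4522 0.2643] [0.4523 0.271  0.0397]
70 [ 229  164  107  113 9296] [0.4482 0.267 ] [0.4482 0.267  0.034 ]
80 [ 229  164  106  112 8918] [0.448  0.2675] [0.448  0.2669 0.0335]
60 [127 234  40  35 992] [0.4447 0.2673] [0.4449 0.268  0.0334]
70 [127 234  36  35 837] [0.445  0.2669] [0.4453 0.2682 0.0329]
80 [128 234  34  35 751] [0.4446 0.2636] [0.4444 0.263  0.0345]
```

View pics/t2.png

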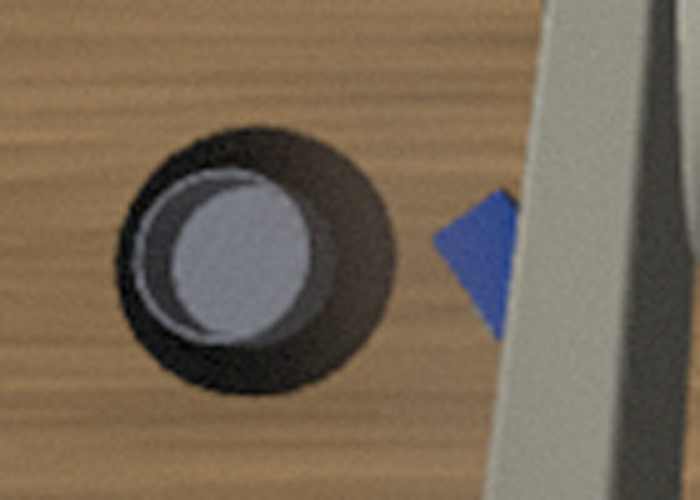

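```bash
python3 - <<'E'
from h import *
line(.452,.0038,.059,.2)
hand.move_gripper(.035,40);st()
line(.452,.0038,.17,.25);st()
r=vision.read_camera("wrist");save("w7",r["frame"])
go(.447,.267,.17);r=vision.read_camera("wrist");save("w8",r["frame"]);st()
E
```

```text
11.22 [0.4527 0.0038 0.0602] w 0.0492 F [-2.5  0.5 11.8]
11.81 [0.4517 0.0038 0.1696] w 0.0491 F [-1.1  0.3 -0.8]
12.93 [0.447  0.2657 0.1695] w 0.0496 F [ 1.1 -0.2 -1.3]
```

View pics/w8.png

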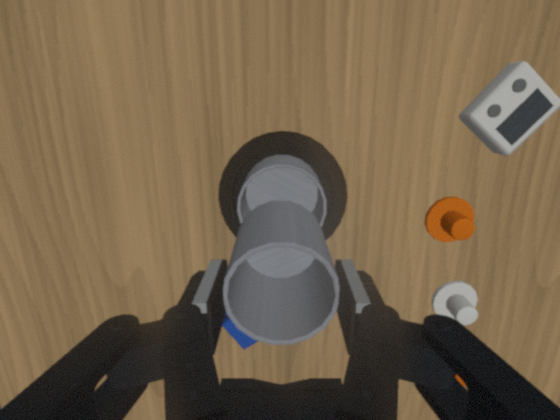

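The medium pot hangs upright in the jaws with its rim near (281,293), aligned with the large pot at (282,200). Lowering it guarded.

```bash
python3 - <<'E'
from h import *
r=vision.read_camera("wrist");print(rays(r,(281,293),.171))
line(.447,.267,.080,.15);st()
for z in(.077,.075,.073,.0715,.070):
    line(.447,.267,z,.03);st()
    if get_obs()["wrist_force"][2]>4:break
hand.move_gripper(.075);bot.dwell(.1);st()
line(.447,.267,.17,.25)
r=vision.read_camera("wrist");save("w9",r["frame"]);st()
E
```

```text
[[0.44790201 0.26783473]]
13.73 [0.4476 0.267  0.0806] w 0.0492 F [-0.4  0.3 -0.7]
13.98 [0.4473 0.2671 0.0776] w 0.0493 F [ 0.3 -0.6 -2.1]
14.23 [0.447  0.2671 0.0751] w 0.0491 F [-0.3  0.3 -1.8]
14.48 [0.4469 0.2669 0.0728] w 0.0497 F [ 0.9  0.  -1.6]
14.73 [0.4471 0.2672 0.0723] w 0.0494 F [-4.  -0.8 11.4]
15.21 [0.447  0.267  0.0714] w 0.0752 F [-0.6 -0.8 -0.8]
15.8 [0.4466 0.2668 0.1697] w 0.0749 F [ 0.9 -0.7 -0.4]
```

View pics/w9.png

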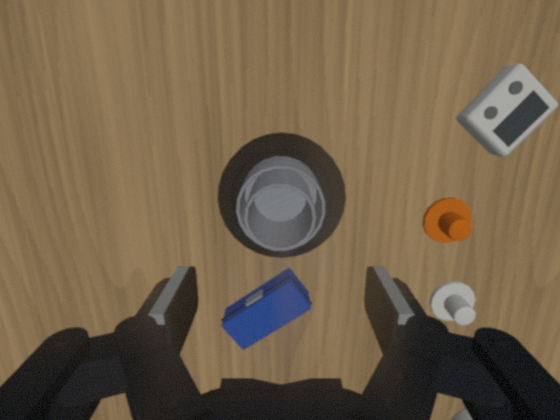

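The medium pot is nested upright, with its rim near (281,211) inside the large rim. Next is the narrow pot.

```bash
python3 - <<'E'
from h import *
go(.6425,-.164,.22);x=wrist_pot((.6425,-.164),.078,.017,"w10");st()
E
```

```text
w10 seed [280. 189.] bbox [ 262  164   40   56 1781] fit [ 0.6436 -0.1625] [ 0.6436 -0.1632  0.0164]
17.58 [ 0.6425 -0.1627  0.2199] w 0.075 F [-0.6  0.7  0.7]
```

View pics/w10.png

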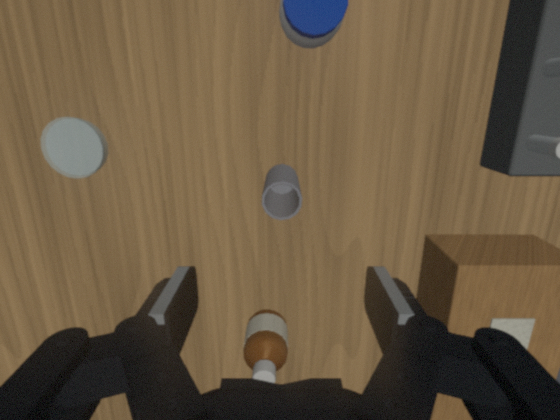

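The narrow pot's rim is near (282,202), and the jaws are clear of the bottle and the brown box. Grasping near the rim.

```bash
python3 - <<'E'
from h import *
line(.643,-.163,.0755,.2)
hand.move_gripper(.02,40);st()
line(.643,-.163,.21,.25);st()
go(.447,.267,.21);r=vision.read_camera("wrist");save("w11",r["frame"]);st()
E
```

```text
18.92 [ 0.6436 -0.1632  0.0768] w 0.0332 F [-1.3  0.   6.2]
19.61 [ 0.6422 -0.1628  0.2088] w 0.0327 F [ 0.1 -0.4 -1.4]
21.38 [0.4477 0.2664 0.21  ] w 0.0329 F [ 0.   0.7 -0.6]
```

View pics/w11.png

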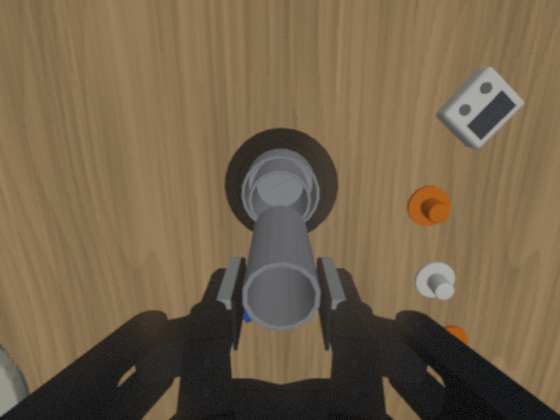

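The narrow pot hangs upright with its rim near (282,295), and the nest is at (281,190). Lowering it guarded.

```bash
python3 - <<'E'
from h import *
r=vision.read_camera("wrist");print(rays(r,(282,295),.2115))
line(.447,.267,.100,.18);st()
for z in(.0965,.094,.092,.0905,.089):
    line(.447,.267,z,.03);st()
    if get_obs()["wrist_force"][2]>4:break
hand.move_gripper(.06);bot.dwell(.1);st()
line(.447,.267,.2,.25)
r=vision.read_camera("wrist");save("w12",r["frame"]);st()
E
```

```text
[[0.44904913 0.2676464 ]]
22.19 [0.4476 0.2672 0.1006] w 0.0331 F [ 1.7 -0.2 -0.6]
22.46 [0.4474 0.2672 0.0972] w 0.0331 F [-0.5  0.4 -1.6]
22.71 [0.4469 0.267  0.094 ] w 0.033 F [-0.3 -0.4 -0.2]
22.96 [0.4473 0.2673 0.0927] w 0.0331 F [-1.8 -0.7  9.4]
23.43 [0.447  0.267  0.0919] w 0.06 F [-0.7 -0.5 -0.3]
24.07 [0.4465 0.2667 0.1994] w 0.06 F [ 0.3  0.3 -0.7]
```

View pics/w12.png

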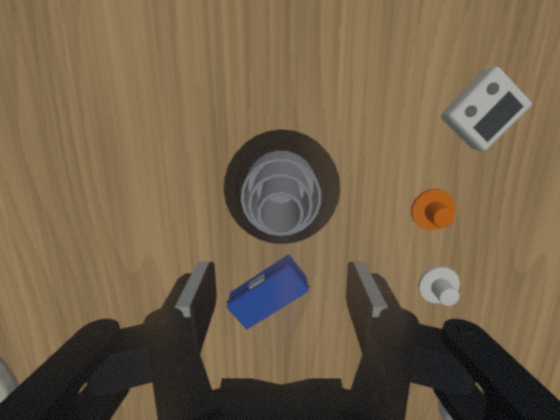

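The three rims are concentric, with the narrow one near (281,214). Next I'll look at the stopper from straight above with the wrist camera.

```bash
python3 - <<'E'
from h import *
r=vision.read_camera("wrist");print("small rim",rays(r,(281,214),.094))
go(.61,.082,.15);st()
r=vision.read_camera("wrist");f=r["frame"];u=proj(r,(.61,.162,.017));print(u)
h=cv2.cvtColor(cv2.GaussianBlur(f,(3,3),0),cv2.COLOR_RGB2HSV).astype(int)
m,s,ce=blob((h[...,1]<45)&(h[...,2]>120),u)
m=cv2.morphologyEx(m,cv2.MORPH_CLOSE,np.ones((9,9)))
cs,_=cv2.findContours(m,0,cv2.CHAIN_APPROX_NONE);P=rays(r,max(cs,key=len)[:,0],.017)
print(s,ce,least_squares(lambda p:np.hypot(*(P-p[:2]).T)-p[2],[.61,.162,.021]).x,rays(r,ce,.017))
save("w13",f)
E
```

```text
small rim [[0.44730222 0.26691394]]
25.11 [0.6093 0.0828 0.1498] w 0.0601 F [-0.3  0.5 -0.6]
[281.01188622  99.03922715]
[ 257   70   56   59 2659] [284.55396766  98.91613388] [0.61256886 0.16156972 0.02030109] [[0.61257266 0.16208762]]
```

View pics/w13.png

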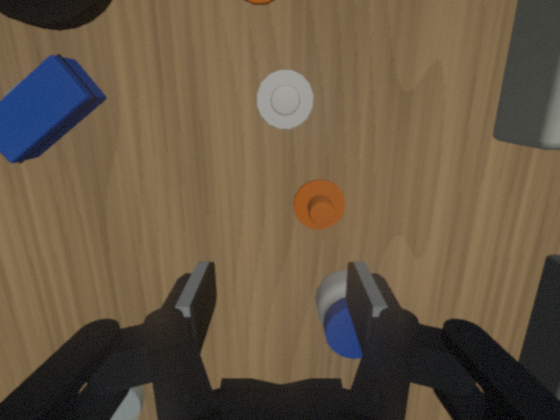

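The white stopper is at (285,99), seen straight down with knob and flange concentric, and the orange one at (320,204) is clear of the jaws. Grasping the white knob.

```bash
python3 - <<'E'
from h import *
go(.6118,.1618,.12);hand.move_gripper(.05)
line(.6118,.1618,.038,.2)
hand.move_gripper(.008,30);st()
line(.6118,.1618,.2,.25);st()
go(.447,.267,.2);r=vision.read_camera("wrist");save("w14",r["frame"]);st()
E
```

```text
26.79 [0.6128 0.1621 0.0395] w 0.0186 F [-1.1 -0.5  6.9]
27.59 [0.6109 0.1616 0.1988] w 0.0189 F [-0.  -0.6 -1. ]
28.44 [0.4484 0.2667 0.1998] w 0.0187 F [ 0.6  0.3 -0.7]
```

View pics/w14.png

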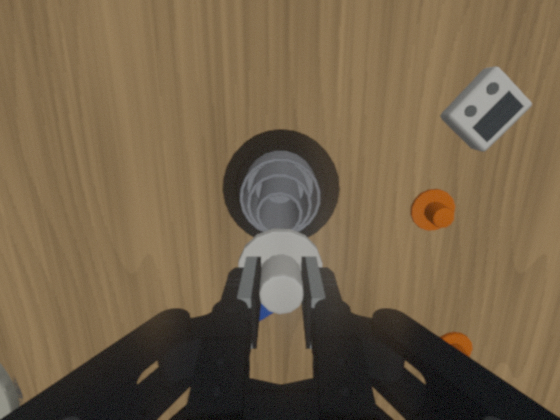

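The stopper is held upright by the knob at (281,285), and the narrow pot's mouth is visible at (280,213). Seating it guarded.

```bash
python3 - <<'E'
from h import *
line(.447,.267,.135,.12);st()
for z in(.131,.127,.124,.122,.1205,.119):
    line(.447,.267,z,.03);st()
    if get_obs()["wrist_force"][2]>4:break
hand.move_gripper(.05);bot.dwell(.1);st()
line(.447,.267,.22,.2)
r=vision.read_camera("wrist");save("w15",r["frame"])
go(.447,.05,.25)
for n in("top","scene"):
    r=vision.read_camera(n);u=proj(r,(.447,.267,.07)).astype(int);print(n,u);save("f_"+n,r["frame"],(max(u[0]-70,0),u[1]-55,u[0]+70,u[1]+55),5)
st()
E
```

```text
29.13 [0.4476 0.2669 0.1353] w 0.0186 F [0.1 1.  0. ]
29.42 [0.4471 0.2671 0.1313] w 0.0186 F [ 0.6 -0.2  0.2]
29.7 [0.4468 0.2669 0.1268] w 0.0189 F [ 0.2  0.2 -0.5]
29.95 [0.4468 0.2669 0.1238] w 0.0187 F [-0.2  0.4  0. ]
30.2 [0.4471 0.267  0.122 ] w 0.0187 F [-0.2 -0.5  0.1]
30.45 [0.4474 0.2673 0.1213] w 0.0187 F [-1.4  0.2  9.2]
30.96 [0.447  0.267  0.1204] w 0.0501 F [ 0.3 -0.2  0.1]
top [141 248]
scene [390 259]
32.64 [0.4471 0.0511 0.2496] w 0.0498 F [ 0.2  0.1 -0.9]
```

View pics/w15.png

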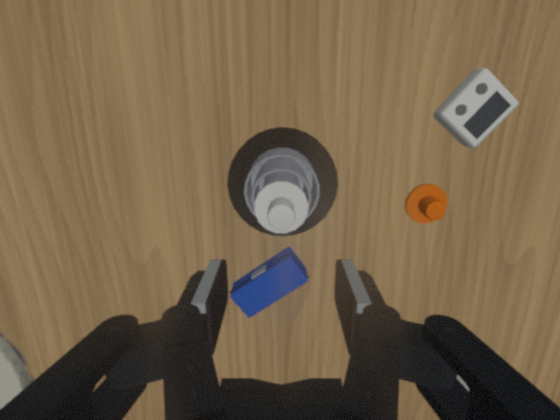

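View pics/f_scene.png

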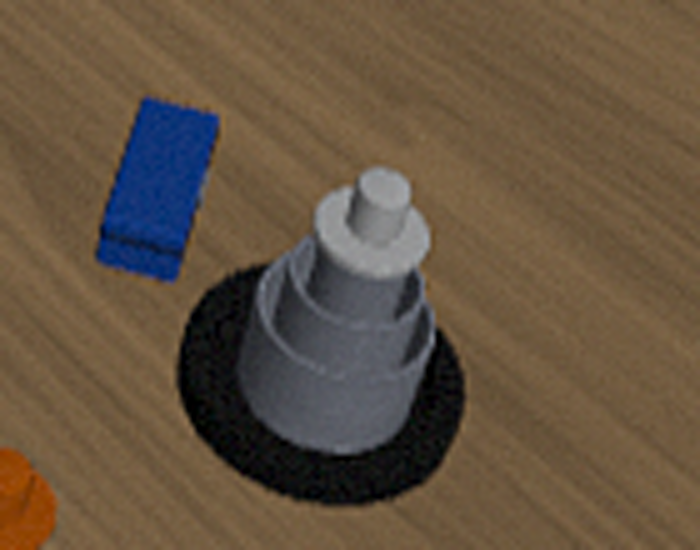

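View pics/f_top.png

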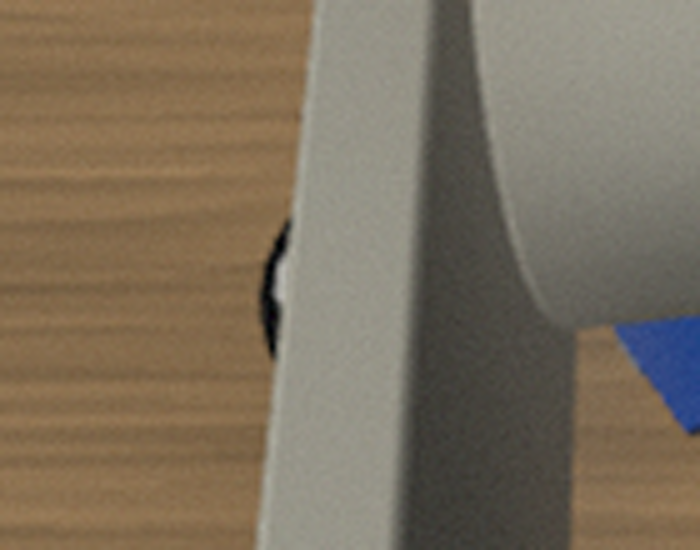

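The scene view shows the nest upright and the stopper seated flat at about crop (372,230). The top view is blocked by the arm. The robot is clear of everything, so I'm handing in.

```bash
python3 -c "
from workcell import hand_in;hand_in()"
```

```text
the job is handed in; nothing more can be done
```

I packed the large, medium and narrow pots into the cradle in that order, letting go of each before fetching the next. I then closed the narrow pot with the white stopper and handed in at about 33 s.

**Checks that passed:**
- **Seating:** every piece met resistance within about 2 mm of its computed seated height, with wrist force between 9 and 18 N.
- **Final view:** the last scene picture shows the stack upright and the stopper flange flat on the narrow pot's rim.
- **Bystanders:** none looked disturbed where it was in view. I did not re-measure their positions at the end.

**Checks that disagreed or failed:**
- **Cradle centre:** its x position came out between 0.445 and 0.452 m depending on the camera. The large pot may therefore sit up to 5 mm off centre, against a limit of 13 mm.
- **Top camera:** the arm blocked it in the last check, so the final confirmation rests on the scene and wrist views.

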